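# Set out a painting place in the pottery studio

### The arm

A 6-joint arm with a two-finger parallel gripper is mounted at the origin on the work surface. World frame = base frame: x ahead of the robot, y to its left, z up, the work surface at z = 0. Lengths are in mm, angles in rad, forces in N, time in s.
With the tool pointing down it reaches from about 300 to 875 mm from the base axis. Payload 6.4 kg.
Tool frame: the origin (TCP) lies on the centre line of the jaws, within the pads' length; the fingertips stand 17 mm ahead of it and the grasp point (between the pads) lies 2 mm behind it; z points along the fingers, y is the line along which they close (so a half turn about z gives the same grasp; the last joint's range is limited). The gripper opens to 88 mm and grips with 3 to 60 N. Pads are 18 mm wide; open, the fingers measure 123 mm over their backs; the gripper's body (75 mm by 187 mm) begins 45 mm behind the grasp point.
Start: joints at [-1.333, 0.181, 1.607, -0, 1.354, -0.206], TCP at [246.908, -519.305, 255.714] pointing down, gripper open.
Joint ranges: [-2.99, 2.99], [-0.89, 2.07], [0.3, 2.58], [-1.14, 4.28], [0, 2.63], [-3.12, 3.12]. Speed limits (rad/s): [2.57, 2.57, 3.01, 3.14, 3.14, 3.14].

### API

Orientations are given as a unit quaternion [x, y, z, w].
In Python, from rig import env gives the robot as it stands.
- The arm moves only by the tool step_arm, never from a script. Its argument "plan" is text: rows parted by semicolons, each of 7 numbers parted by spaces: the closure, from -1 (fully open) to 1 (shut), so that 0 is half open, then the shift along the tool's x, y, z as a fraction of full scale, then the turn, a rotation vector about the tool's x, y, z as a fraction of full scale. In form: fingers dx dy dz ax ay az; .... A call has 1 to 8 rows; each row is the pose to reach, as a shift and turn from the pose commanded when the call began, along the tool's axes at that moment, turning the shorter way round; what a row does not reach only later rows make up. Full scale, the value 1, is 0.8 m for a shift and pi rad for a turn. A row lasts 1/10 s, in which the tool goes at most 50 mm and 8.59 degrees, less where a joint would pass 70% of its speed; a pose out of reach is approached as far as the arm can. A call with a number of a shift or a turn outside -1 to 1 is refused whole. A call with a gripper value outside its range is refused whole. The fingers move at their own pace and stop on an object; "squeeze" is the grip in N (left out, the last holds). Time passes only in rows, so rows that repeat a pose let the fingers close. It gives the time, the measured TCP pose, the force, the opening and the grip force at its end, in the units of the state.
- env.read_state(): the state, without advancing time (a new reading comes with each control period).
- env.read_camera(name): name is "scene" or "top"; returns the picture (480x640x3 uint8, blue, green, red); there is no depth.
- env.camera_model(name): a dict with "vfov" (degrees; the focal length in pixels is half the picture's height over the tangent of half this angle, whatever the lens; pixels are square), "cx", "cy" (the principal point, pixels), "cam_to_world" (4x4, takes a point from camera to world coordinates). Camera axes: x right, y down, z forward; pixel columns grow to the right and rows downward; lengths in mm; the calibration is good to about 2 mm. A picture is of the moment at which its call begins. camera_model takes no time and is no camera call.
- env.close_job(): hands the job in; it is judged then, once.
The state is a dict: "t": time; "joints": joint angles; "joint_vel": joint speeds; "effort": joint torques, N m; "eef_pos": TCP position; "ee_rot": TCP orientation; "wrist_force": force on the tool from outside, world axes, zero at the start; "wrist_torque": the same for the moment, N m; "gripper_width": opening from 0.0 (shut) to 1.0 (fully open); "grasp_force": force on a finger pad.
Only numpy, scipy, OpenCV 4.12 (cv2) and the standard library are available. Lean on these libraries where they do the work, as an engineer would, in place of code of your own. Each camera call takes 0.05 s, during which the arm holds its last target. There are 200 camera calls.

### The job

Set out a place for the next painter. Take every glaze jar from the low end of the sloped rack, one after another as they roll down to the stop, and lay each in a seat of its own in the wooden caddy, fully down between two dowels and centred on the beam, with its cap pointing to the side that has the steel rail; if a jar is already lying in the caddy the wrong way round, turn it too. Also stand the clay jug upright in the middle of the round stand with its handle facing the stand's mark; leave the other things on the table where they are.

Things in the scene. Friction and masses are not known exactly. Their poses are not given: they have to be found in the camera images.
- track: Fixed sloped wooden rack feeding small jars. Origin on the table below the end jar; rises towards own +y at 0.26 rad, high end 145 mm up. Jars lie across it (axis along its x), roll to -y on to a stop 22 mm high; 4 or 5 at the start, caps either way. Base board 100 mm wide, 10 mm thick, y -33 to 202. From y = 30 side walls (62 mm apart) and from y = 36 two wires over the jars close it.
- track_end (a point): Axis centre of the end jar resting on the stop, about 65 mm above the table. Only this jar can be taken, straight up: its flat ends are free and overhang the 36 mm wide floor by 8 mm each, nothing beside them above the base board. When it is lifted the next rolls down within about 1 s.
- jar1: One of up to six identical closed glaze jars (None if absent): cylinder 32 mm in diameter, 52 mm long, about 60 g; glass body, thin neck, black cap 13 mm long of the same diameter. Origin on its axis at mid length; own x along the axis towards the cap. Rolls a little on a flat surface. Can be gripped across its two flat ends (52 mm).
- jar1_cap (a point): Centre of the outer face of the cap of jar1, 26 mm from its origin (None if absent).
- jar2: A jar like jar1 (None if absent), same origin and axes.
- jar2_cap (a point): Centre of the outer face of the cap of jar2, 26 mm from its origin (None if absent).
- jar3: A jar like jar1 (None if absent), same origin and axes.
- jar3_cap (a point): Centre of the outer face of the cap of jar3, 26 mm from its origin (None if absent).
- jar4: A jar like jar1 (None if absent), same origin and axes.
- jar4_cap (a point): Centre of the outer face of the cap of jar4, 26 mm from its origin (None if absent).
- jar5: A jar like jar1 (None if absent), same origin and axes.
- jar5_cap (a point): Centre of the outer face of the cap of jar5, 26 mm from its origin (None if absent).
- jar6: A jar like jar1 (None if absent), same origin and axes.
- jar6_cap (a point): Centre of the outer face of the cap of jar6, 26 mm from its origin (None if absent).
- caddy: Fixed wooden caddy; origin under its centre on the table. Base 310 x 115 x 8 mm; beam 36 mm wide along its x, top 30 mm up; seven dowels (tops 44 mm up) across it make 6 seats, x = -107.5 to 107.5 mm every 43 mm, y = 0. A seated jar lies along its y on the beam, axis 46 mm up, ends overhanging 8 mm. A jar left there by the last painter may lie in a seat with its cap the wrong way. Steel rail, top 20 mm up, along the base's +y edge (y = 54 mm): the cap side.
- jug: Small unglazed clay jug, loose, upright: outside 50 mm in diameter 75 mm tall, 4 mm wall, inside 61 mm deep, about 200 g. Origin at the centre of its foot. Its own x points to the handle, a loop 8 mm thick reaching out to 51 mm from the axis between 16 and 67 mm height; a small spout opposite.
- jug_handle (a point): Middle of the outer run of the jug's handle, 47 mm from the jug's axis, 42 mm above its foot.
- stand: Fixed round painting stand: cork disc 150 mm in diameter, 5 mm high, with a thin dark ring 90 mm across; its mark is a dark metal tongue 14 mm wide, 5 mm high, sticking out of the rim to 101 mm from the centre along the stand's own x. Origin under its centre.
- stand_top (a point): Centre of the stand's top face, 5 mm above the table.
- bowl: Bystander, loose, not part of the job: low white bowl, 90 mm across. Leave it where it is.
- big_jar: Bystander, loose, not part of the job: large standing glass jar, 80 mm across, 110 mm tall. Leave it where it is.
- bisque_vase: Bystander, loose, not part of the job: small bisque vase, 80 mm across, 110 mm tall. Leave it where it is.
- brush: Bystander, loose, not part of the job: wooden brush 180 mm long lying on the table. Leave it where it is.
There are look-alikes about, which are no part of the job. What is shaped like the jar1 but green is not meant.

How it is judged (in metres and radians):
At the end, for the whole second after the job is handed in: Every jar present lies at rest in a seat of the caddy (axis 42 to 50 mm above the table, centred on the beam within 9 mm), its cap on the rail side; the jug stands upright at rest on the stand within 15 mm of its centre, its handle within 12 degrees of the mark's direction (z of jar1 in the frame of caddy between 0.042 and 0.05 m and y of jar1 in the frame of caddy between -0.009 and 0.009 m and x of jar1 in the frame of caddy between -0.12 and 0.12 m and y of each of jar1_cap, jar2_cap, jar3_cap, jar4_cap, jar5_cap, jar6_cap in the frame of caddy above 0.015 m and linear speed of each of jar1, jar2, jar3, jar4, jar5, jar6, jug below 0.02 m/s and z of jar2 in the frame of caddy between 0.042 and 0.05 m and y of jar2 in the frame of caddy between -0.009 and 0.009 m and x of jar2 in the frame of caddy between -0.12 and 0.12 m and z of jar3 in the frame of caddy between 0.042 and 0.05 m and y of jar3 in the frame of caddy between -0.009 and 0.009 m and x of jar3 in the frame of caddy between -0.12 and 0.12 m and z of jar4 in the frame of caddy between 0.042 and 0.05 m and y of jar4 in the frame of caddy between -0.009 and 0.009 m and x of jar4 in the frame of caddy between -0.12 and 0.12 m and z of jar5 in the frame of caddy between 0.042 and 0.05 m and y of jar5 in the frame of caddy between -0.009 and 0.009 m and x of jar5 in the frame of caddy between -0.12 and 0.12 m and z of jar6 in the frame of caddy between 0.042 and 0.05 m and y of jar6 in the frame of caddy between -0.009 and 0.009 m and x of jar6 in the frame of caddy between -0.12 and 0.12 m and horizontal distance between jug and stand_top below 0.015 m and z of jug in the frame of stand between 0.001 and 0.009 m and angle between jug's own z axis and vertical below 0.1 rad and angle between the x axis of jug and the x axis of stand, either way round below 0.21 rad and x of jug_handle in the frame of stand above 0.02 m); the robot touches nothing.
It fails at once if a bystander is pushed more than 6 cm from its place (distance of any of bowl, big_jar, bisque_vase, brush from where it was at the start of the episode above 0.06 m).
Of jar5, jar6, big_jar only 1 to 3 are there at a start; the rules pass over those that are not, and their reading is None.
At some moment in a run one of jug may be knocked a few centimetres aside while the robot is not near it.
Once in a run the grip may slacken for a moment while it holds something.
It also fails if it takes over 208 s, if anything falls off the work surface, if the arm or the gripper's body presses on something with over 40 N, if the wrist force passes 120 N, or if a joint passes its speed limit or range.

## Working session

There is one attempt and no reset: what is moved stays moved. The work goes in short steps, Python scripts to look and compute and a tool call to move; the robot and the scene stay as the last step left them, time stands still between calls to the robot, and variables do not carry over. Pictures are saved under pics/ and viewed, at most 14 in all, crops included, and the job is handed in when it is done.

Besides the shell and the picture viewer there is one more tool, called in YAML: its name, and indented under it one key for each argument. step_arm: Moves the arm, as the interface text tells. Its arguments: {"type":"object","properties":{"plan":{"type":"string"},"squeeze":{"type":"number"}},"required":["plan"]}

```bash
ls; mkdir -p pics; python3 - <<'E'
from rig import env
import cv2
for n in("scene","top"):
    cv2.imwrite(f"pics/{n}0.png",env.read_camera(n)); m=env.camera_model(n); print(n,m)
print(env.read_state())
E
```

```text
pics
scene {'vfov': 43.22567793494372, 'cx': 322.96335050933527, 'cy': 250.19687744902672, 'cam_to_world': array([[ 4.01368284e-01,  7.10141311e-01, -5.78448631e-01,
         1.35781551e+03],
       [ 9.15868921e-01, -3.04723773e-01,  2.61395376e-01,
        -3.36848141e+02],
       [ 9.36060556e-03, -6.34698937e-01, -7.72702814e-01,
         1.18046517e+03],
       [ 0.00000000e+00,  0.00000000e+00,  0.00000000e+00,
         1.00000000e+00]])}
top {'vfov': 48.49447255865807, 'cx': 316.948411385222, 'cy': 239.56941555312798, 'cam_to_world': array([[ 7.84979603e-03, -9.94772394e-01,  1.01814851e-01,
         3.96139726e+02],
       [-9.99968536e-01, -7.69258184e-03,  1.93666237e-03,
         4.10515422e+01],
       [-1.14331919e-03, -1.01826850e-01, -9.94801480e-01,
         1.19448197e+03],
       [ 0.00000000e+00,  0.00000000e+00,  0.00000000e+00,
         1.00000000e+00]])}
{'t': 0.1, 'joints': array([-1.33330517e+00,  1.81470950e-01,  1.60788893e+00,  1.36966191e-05,
        1.35379848e+00, -2.06299183e-01]), 'joint_vel': array([-3.95422526e-04, -2.38833998e-03, -9.64896916e-04,  8.08102884e-05,
       -4.27723031e-04, -1.10417947e-03]), 'effort': array([ 2.99975381e-04, -4.34823239e+01, -3.42697263e+01,  7.03778397e-02,
        3.40171752e-02, -4.38338986e-05]), 'eef_pos': array([ 246.79740454, -518.84557157,  254.90706973]), 'ee_rot': array([ 9.75482141e-01,  2.20077213e-01, -5.52311128e-06, -7.82860450e-04]), 'wrist_force': array([ 0.58236279,  0.85112901, -0.00993965]), 'wrist_torque': array([-0.03441319,  0.00574946,  0.01989278]), 'grasp_force': 0.0, 'gripper_width': 0.9988543812272944}
```

View pics/scene0.png

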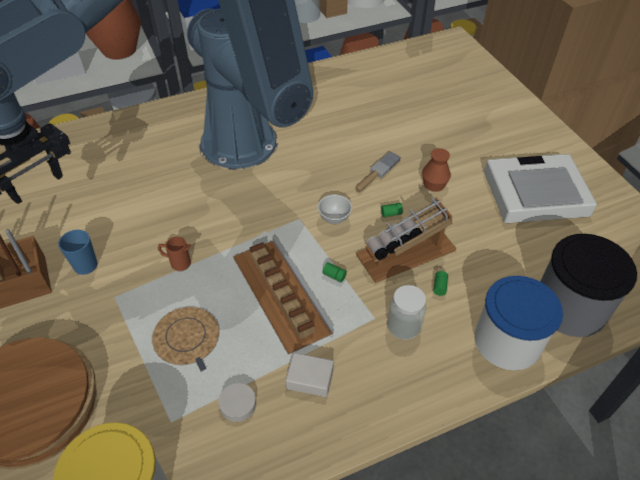

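View pics/top0.png

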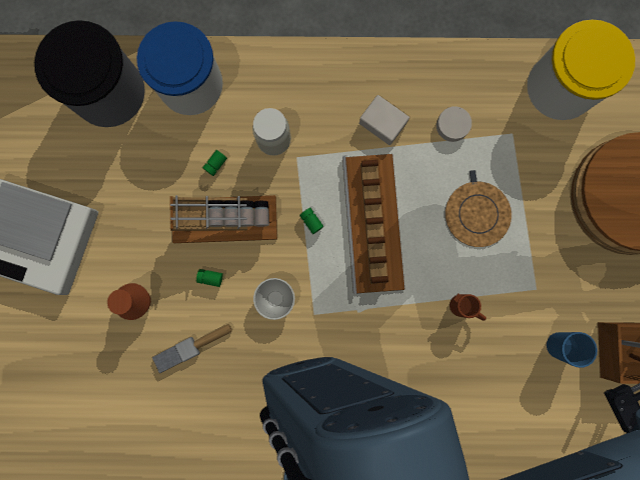

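The scene view shows the stand at about (186,335), jug (178,255), caddy (282,293) and rack (407,243). In the top view they are at: rack (223,218), caddy (374,224), stand (478,214), jug (464,306). Zooming in for accurate pixel positions.

```bash
python3 - <<'E'
import cv2
im=cv2.imread("pics/top0.png")
cv2.imwrite("pics/c1.png",cv2.resize(im[140:310,160:420],None,fx=3,fy=3,interpolation=cv2.INTER_CUBIC))
cv2.imwrite("pics/c2.png",cv2.resize(im[160:330,420:530],None,fx=3.5,fy=3.5,interpolation=cv2.INTER_CUBIC))
E
```

```text
(no output)
```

View pics/c1.png

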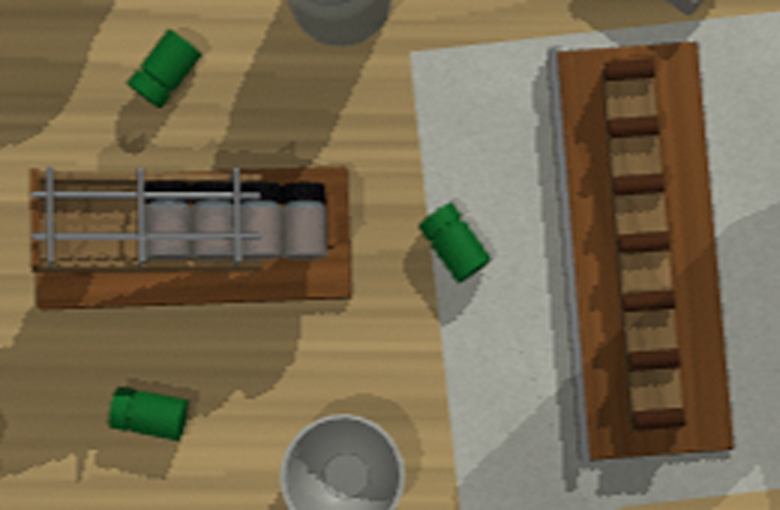

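View pics/c2.png

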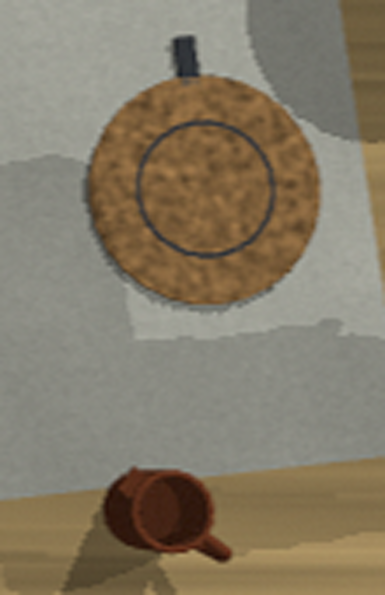

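```bash
cat > h.py <<'E'
import numpy as np
from rig import env
from scipy.spatial.transform import Rotation as R
def ray(n,u,v,z):
    m=env.camera_model(n); f=240/np.tan(np.radians(m["vfov"]/2)); T=m["cam_to_world"]
    d=T[:3,:3]@[(u-m["cx"])/f,(v-m["cy"])/f,1]; o=T[:3,3]
    return o+d*(z-o[2])/d[2]
def proj(n,p):
    m=env.camera_model(n); f=240/np.tan(np.radians(m["vfov"]/2)); T=m["cam_to_world"]
    c=T[:3,:3].T@(np.asarray(p,float)-T[:3,3]); return np.array([m["cx"]+f*c[0]/c[2],m["cy"]+f*c[1]/c[2]])
def crop(u,v,z,x0,y0,k,n="top"): return ray(n,x0+(u+.5)/k-.5,y0+(v+.5)/k-.5,z)
def tcp():
    s=env.read_state(); return s["eef_pos"],R.from_quat(s["ee_rot"]),s
E
python3 - <<'E'
from h import *
np.set_printoptions(precision=1,suppress=True)
c1=lambda u,v,z:crop(u,v,z,160,140,3)[:2]
c2=lambda u,v,z:crop(u,v,z,420,160,3.5)[:2]
a,b=c1(630,69,44),c1(659,418,44); print("dowels",a,b,np.linalg.norm(a-b),"centre",(a+b)/2,"yaw",np.arctan2(*(a-b)[::-1]))
for p in [(697,43,8),(733,448,8),(590,459,8)]: print("caddybase",c1(*p))
print("jar",c1(306,221,65)," capface",c1(305,184,65),c1(307,257,65))
B=[c1(*p) for p in [(348,168,10),(352,298,10),(37,307,10)]]; print("board",B,np.linalg.norm(B[0]-B[1]),np.linalg.norm(B[1]-B[2]),"yaw",np.arctan2(*(B[2]-B[1])[::-1])-np.pi/2)
y=(B[2]-B[1])/np.linalg.norm(B[2]-B[1]); x=np.array([y[1],-y[0]]); print("origin",B[1]+50*x+33*y)
s=c2(205,189,5);t=c2(184,52,5);print("stand",s,t,np.linalg.norm(t-s),np.degrees(np.arctan2(*(t-s)[::-1])))
j=c2(173,511,75);h=c2(225,553,50);print("jug",j,h,np.linalg.norm(h-j),np.degrees(np.arctan2(*(h-j)[::-1])))
for p in[(178,238,75)]: print("jug scene rim",ray("scene",*p)[:2])
print("tool now",tcp()[0],tcp()[1].as_matrix())
E
python3 -c "
import cv2
im=cv2.imread('pics/scene0.png')
a=cv2.resize(im[190:290,350:470],None,fx=4,fy=4,interpolation=cv2.INTER_CUBIC);b=cv2.resize(im[215:295,145:220],None,fx=4,fy=5,interpolation=cv2.INTER_CUBIC)
import numpy as np
cv2.imwrite('pics/c3.png',np.hstack([a,b]))"
```

```text
dowels [685.1 -71.5] [429.6 -91.7] 256.29905720371715 centre [557.3 -81.6] yaw 0.07908656061738537
caddybase [ 714.6 -125.9]
caddybase [ 408.9 -150.5]
caddybase [400.  -44.8]
jar [567.3 162.1]  capface [594.1 163.3] [541.4 160.9]
board [array([616.1, 137.2]), array([518. , 132.6]), array([509.4, 367.1])] 98.25561915784014 234.65532294507472 yaw 0.03645147878125554
origin [566.7 167.4]
stand [ 579.4 -319.7] [ 669.2 -308.2] 90.48476236723421 7.341447178303538
jug [ 374.7 -275. ] [ 349.1 -313.1] 45.88316144106962 -123.85910298371392
jug scene rim [ 358.8 -266.7]
tool now [ 246.8 -518.8  254.9] [[ 0.9  0.4 -0. ]
 [ 0.4 -0.9  0. ]
 [ 0.  -0.  -1. ]]
```

View pics/c3.png

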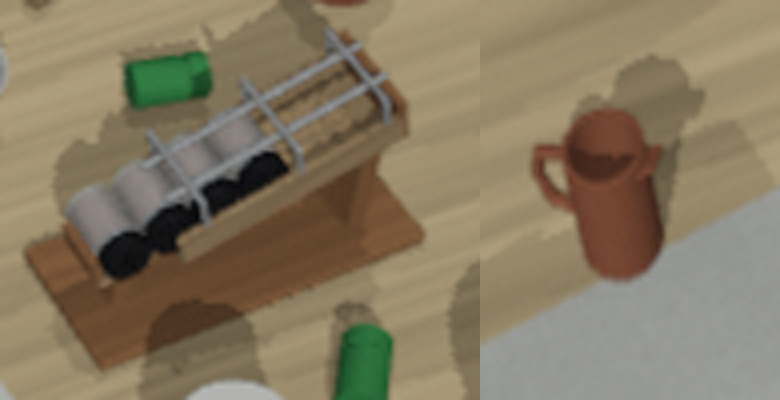

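```bash
cat >> h.py <<'E'
def go(*targets):
    """each target x,y,z,yaw(deg) of tool x -> numbers of a row from present pose"""
    p,r,s=tcp(); print("t",round(s["t"],2),"at",p.round(1),"yaw",round(np.degrees(np.arctan2(*r.as_matrix()[1::-1,0])),1),"j",s["joints"].round(2),"F",s["wrist_force"].round(1),"w",round(s["gripper_width"]*88,1),"g",round(s["grasp_force"],1))
    for x,y,z,a in targets:
        a=np.radians(a); c,n=np.cos(a),np.sin(a)
        q=R.from_matrix([[c,n,0],[n,-c,0],[0,0,-1]])
        d=r.inv().apply(np.array([x,y,z])-p)/800; w=(r.inv()*q).as_rotvec()/np.pi
        print(x,y,z,"->",*d.round(4),*w.round(4))
E
python3 - <<'E'
from h import *
print(ray("scene",381.1,253.9,65)); print("rim",ray("scene",176.7,243.6,75))
# foot bottom front of jug in scene
go((567,165.5,200,92))
E
```

```text
[587.61876764 162.76905033  65.        ]
rim [ 374.63308584 -274.12506251   75.        ]
t 0.1 at [ 246.8 -518.8  254.9] yaw 25.4 j [-1.33  0.18  1.61  0.    1.35 -0.21] F [ 0.6  0.9 -0. ] w 87.9 g 0.0
567 165.5 200 -> 0.7287 -0.6006 0.0698 -0.0004 -0.0004 -0.3698
```

step_arm:
  plan: "-1 0.3643 -0.3003 0.0349 0 0 -0.185;-1 0.3643 -0.3003 0.0349 0 0 -0.185;-1 0.3643 -0.3003 0.0349 0 0 -0.185;-1 0.3643 -0.3003 0.0349 0 0 -0.185;-1 0.7287 -0.6006 0.0698 0 0 -0.37;-1 0.7287 -0.6006 0.0698 0 0 -0.37;-1 0.7287 -0.6006 0.0698 0 0 -0.37;-1 0.7287 -0.6006 0.0698 0 0 -0.37"
  squeeze: 20

```text
t: 0.9
eef_pos: [416.2, -156.0, 226.0]
ee_rot: [0.692, 0.721, 0.0, 0.0]
wrist_force: [1.3, -0.7, -0.3]
gripper_width: 0.997
grasp_force: 0.0
```

```bash
python3 -c "
from h import *
go((566.5,165,170,92),(566.5,165,66,92))"
```

```text
t 0.9 at [ 416.2 -156.   226. ] yaw 92.3 j [-0.63 -0.09  1.95  0.    1.28 -0.67] F [ 1.3 -0.7 -0.3] w 87.8 g 0.0
566.5 165 170 -> 0.3932 0.2041 0.07 0.0 0.0 0.0019
566.5 165 66 -> 0.3932 0.2041 0.2 0.0 0.0 0.0019
```

step_arm:
  plan: "-1 0.3932 0.2041 0.07 0 0 0;-1 0.3932 0.2041 0.07 0 0 0;-1 0.3932 0.2041 0.07 0 0 0;-1 0.3932 0.2041 0.07 0 0 0;-1 0.3932 0.2041 0.07 0 0 0;-1 0.3932 0.2041 0.07 0 0 0;-1 0.3932 0.2041 0.07 0 0 0;-1 0.3932 0.2041 0.07 0 0 0"

```text
t: 1.7
eef_pos: [568.3, 166.5, 168.6]
ee_rot: [0.693, 0.721, -0.0, -0.001]
wrist_force: [-0.5, -0.2, 0.2]
gripper_width: 1.0
grasp_force: 0.0
```

```bash
python3 -c "
from h import *
go((566.5,165,170,92),(566.5,165,66,92))"
```

```text
t 1.7 at [568.3 166.5 168.6] yaw 92.3 j [0.08 0.31 1.64 0.   1.2  0.04] F [-0.5 -0.2  0.2] w 88.0 g 0.0
566.5 165 170 -> -0.0017 -0.0023 -0.0018 -0.0005 -0.0003 0.0014
566.5 165 66 -> -0.0019 -0.0021 0.1282 -0.0005 -0.0003 0.0014
```

step_arm:
  plan: "-1 -0.002 -0.0022 0.04 0 0 0.0014;-1 -0.002 -0.0022 0.08 0 0 0.0014;-1 -0.002 -0.0022 0.11 0 0 0.0014;-1 -0.002 -0.0022 0.128 0 0 0.0014;-1 -0.002 -0.0022 0.128 0 0 0.0014;-1 -0.002 -0.0022 0.128 0 0 0.0014"

```text
t: 2.3
eef_pos: [566.8, 160.2, 68.5]
ee_rot: [0.696, 0.718, 0.0, 0.0]
wrist_force: [1.2, 0.3, -0.5]
gripper_width: 1.0
grasp_force: 0.0
```

step_arm:
  plan: "0.1 0 0 0 0 0 0;0.3 0 0 0 0 0 0;0.5 0 0 0 0 0 0;0.5 0 0 0 0 0 0;0.5 0 0 0 0 0 0;0.5 0 0 0 0 0 0;0.5 0 0 0 0 0 0;0.5 0 0 0 0 0 0"
  squeeze: 15

```text
t: 3.1
eef_pos: [566.6, 160.5, 68.2]
ee_rot: [0.696, 0.718, 0.0, 0.0]
wrist_force: [-0.8, 0.6, 4.3]
gripper_width: 0.585
grasp_force: 15.0
```

```bash
python3 -c "
from h import *
go((566.5,165,66,92))
import cv2
im=env.read_camera('scene'); cv2.imwrite('pics/s2.png',cv2.resize(im[130:330,300:500],None,fx=3,fy=3,interpolation=cv2.INTER_CUBIC))"
```

```text
t 3.1 at [566.6 160.5  68.2] yaw 91.8 j [ 0.07  0.44  1.69 -0.    1.01  0.04] F [-0.8  0.6  4.3] w 51.5 g 15.0
566.5 165 66 -> 0.0056 0.0001 0.0027 0.0002 0.0 -0.0012
```

View pics/s2.png

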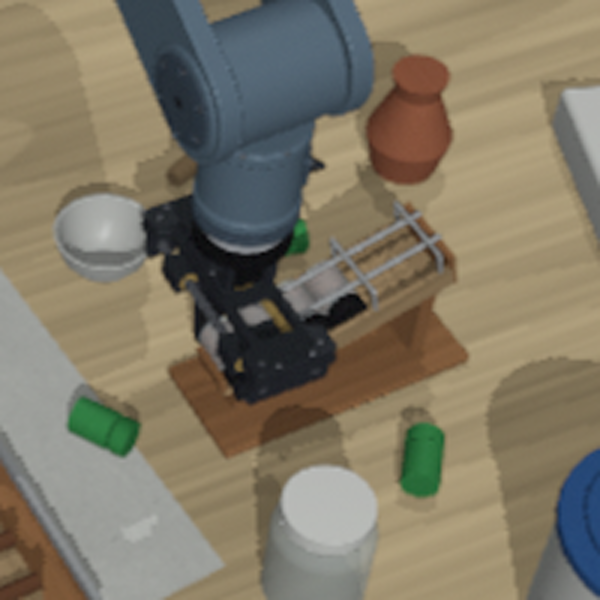

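Pads closed on the end jar (51.5 mm opening, 15 N). Lifting straight up.

step_arm:
  plan: "0.5 0 0 -0.02 0 0 0;0.5 0 0 -0.05 0 0 0;0.5 0 0 -0.09 0 0 0;0.5 0 0 -0.13 0 0 0;0.5 0 0 -0.13 0 0 0;0.5 0 0 -0.13 0 0 0"

```text
t: 3.75
eef_pos: [566.6, 160.6, 172.9]
ee_rot: [0.696, 0.718, 0.001, 0.001]
wrist_force: [0.4, -0.2, -1.8]
gripper_width: 0.588
grasp_force: 15.0
```

```bash
python3 -c "
from h import *
go((625.5,-76.2,170,184.5))"
```

```text
t 3.75 at [566.6 160.6 172.9] yaw 91.8 j [0.07 0.3  1.64 0.   1.2  0.04] F [ 0.4 -0.2 -1.8] w 51.7 g 15.0
625.5 -76.2 170 -> -0.2981 0.0644 0.0037 0.0005 0.0004 -0.5151
```

step_arm:
  plan: "0.5 -0.2981 0.0644 0 0 0 -0.515;0.5 -0.2981 0.0644 0 0 0 -0.515;0.5 -0.2981 0.0644 0 0 0 -0.515;0.5 -0.2981 0.0644 0 0 0 -0.515;0.5 -0.2981 0.0644 0 0 0 -0.515;0.5 -0.2981 0.0644 0 0 0 -0.515;0.5 -0.2981 0.0644 0 0 0 -0.515;0.5 -0.2981 0.0644 0 0 0 -0.515"

```text
t: 4.55
eef_pos: [623.8, -76.8, 169.4]
ee_rot: [0.181, 0.983, 0.0, -0.002]
wrist_force: [0.6, 0.1, 0.1]
gripper_width: 0.587
grasp_force: 15.0
```

```bash
python3 -c "
from h import *
go((625.5,-76.2,170,184.5))"
```

```text
t 4.55 at [623.8 -76.8 169.4] yaw 159.1 j [-0.31  0.38  1.53  0.    1.23 -1.52] F [0.6 0.1 0.1] w 51.7 g 15.0
625.5 -76.2 170 -> -0.0017 0.0014 -0.0008 0.0003 -0.0014 -0.1411
```

step_arm:
  plan: "0.5 -0.0017 0.0014 0 0 0 -0.141;0.5 -0.0017 0.0014 0 0 0 -0.141;0.5 -0.0017 0.0014 0 0 0 -0.141;0.5 -0.0017 0.0014 0 0 0 -0.141;0.5 -0.0017 0.0014 0.04 0 0 -0.141;0.5 -0.0017 0.0014 0.08 0 0 -0.141;0.5 -0.0017 0.0014 0.08 0 0 -0.141;0.5 -0.0017 0.0014 0.08 0 0 -0.141"

```text
t: 5.35
eef_pos: [626.0, -75.4, 106.9]
ee_rot: [-0.036, 0.999, 0.001, -0.001]
wrist_force: [1.2, -0.3, 0.3]
gripper_width: 0.591
grasp_force: 15.0
```

```bash
python3 -c "
from h import *
go((625.5,-76.2,49,184.5))
import cv2
im=env.read_camera('top'); print(proj('top',(625.5,-76,100))); cv2.imwrite('pics/t3.png',cv2.resize(im[110:320,300:500],None,fx=2.8,fy=2.8,interpolation=cv2.INTER_CUBIC))
im=env.read_camera('scene'); cv2.imwrite('pics/s3.png',cv2.resize(im[200:370,180:360],None,fx=3.5,fy=3.5,interpolation=cv2.INTER_CUBIC))"
```

```text
t 5.35 at [626.  -75.4 106.9] yaw -175.9 j [-0.31  0.46  1.56  0.    1.12 -1.95] F [ 1.2 -0.3  0.3] w 52.0 g 15.0
625.5 -76.2 49 -> 0.0005 -0.001 0.0724 0.0004 -0.0009 -0.0022
[374.50208135 184.06987811]
```

View pics/s3.png

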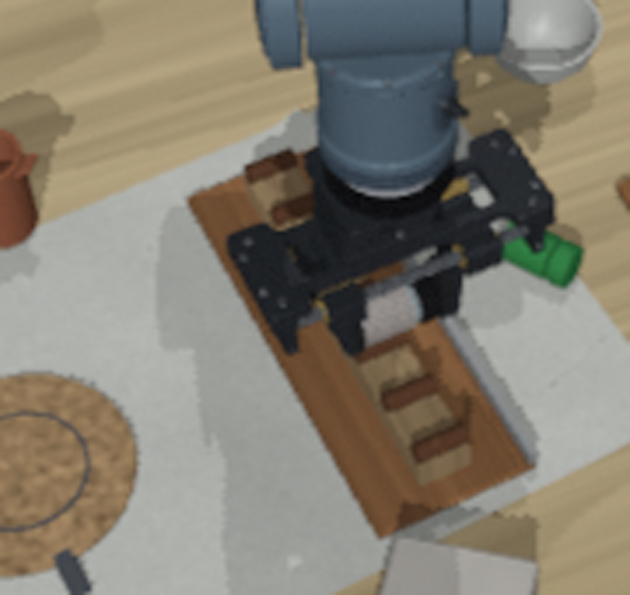

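The jar hangs level with its cap toward the rail. Lowering it into the seat.

step_arm:
  plan: "0.5 0.0005 -0.001 0.03 0 0 -0.002;0.5 0.0005 -0.001 0.05 0 0 -0.002;0.5 0.0005 -0.001 0.06 0 0 -0.002;0.5 0.0005 -0.001 0.066 0 0 -0.002;0.5 0.0005 -0.001 0.07 0 0 -0.002;0.5 0.0005 -0.001 0.072 0 0 -0.002;0.5 0.0005 -0.001 0.072 0 0 -0.002"

```text
t: 6.15
eef_pos: [626.5, -76.6, 51.0]
ee_rot: [-0.04, 0.999, -0.0, -0.0]
wrist_force: [-2.9, 0.9, 2.5]
gripper_width: 0.589
grasp_force: 15.0
```

```bash
python3 -c "
from h import *
print(ray('scene',292.9,289.1,104))
go((625.5,-76.2,49,184.5))"
```

```text
[626.7568525  -77.13373543 104.        ]
t 6.15 at [626.5 -76.6  51. ] yaw -175.4 j [-0.31  0.54  1.58 -0.    1.02 -1.96] F [-2.9  0.9  2.5] w 51.8 g 15.0
625.5 -76.2 49 -> 0.0012 0.0007 0.0025 -0.0001 -0.0001 0.0005
```

step_arm:
  plan: "0.5 0.003 0 -0.002 0 0 0;0.5 0.0055 0 0 0 0 0;0.5 0.0055 0 0.0015 0 0 0;0.5 0.0055 0 0.0025 0 0 0;0.5 0.0055 0 0.0025 0 0 0"

```text
t: 6.65
eef_pos: [624.1, -77.3, 49.7]
ee_rot: [-0.04, 0.999, -0.001, 0.002]
wrist_force: [4.3, 1.5, 4.5]
gripper_width: 0.588
grasp_force: 15.0
```

```bash
python3 -c "
from h import *
go((625.5,-76.2,49,184.5))"
```

```text
t 6.65 at [624.1 -77.3  49.7] yaw -175.4 j [-0.31  0.54  1.59  0.    1.01 -1.96] F [4.3 1.5 4.5] w 51.8 g 15.0
625.5 -76.2 49 -> -0.0018 0.0012 0.0008 -0.0004 0.0014 0.0004
```

step_arm:
  plan: "0 0 0 0 0 0 0;-0.5 0 0 0 0 0 0;-1 0 0 0 0 0 0;-1 0 0 0 0 0 0;-1 0 0 0 0 0 0;-1 0 0 -0.05 0 0 0;-1 0 0 -0.1 0 0 0;-1 0 0 -0.15 0 0 0"

```text
t: 7.45
eef_pos: [621.5, -76.8, 168.9]
ee_rot: [-0.04, 0.999, 0.0, -0.001]
wrist_force: [0.2, 0.2, -0.4]
gripper_width: 1.009
grasp_force: 0.0
```

```bash
python3 -c "
from h import *
go((566.5,163,168,92))
import cv2
im=env.read_camera('scene'); print(proj('scene',(621.5,-76.2,46)));cv2.imwrite('pics/s4.png',cv2.resize(im[180:370,230:470],None,fx=3,fy=3,interpolation=cv2.INTER_CUBIC))"
```

```text
t 7.45 at [621.5 -76.8 168.9] yaw -175.4 j [-0.31  0.38  1.54 -0.    1.22 -1.96] F [ 0.2  0.2 -0.4] w 88.8 g 0.0
566.5 163 168 -> 0.0445 0.3043 0.0014 -0.0003 -0.0006 0.5143
[293.16054291 302.22873584]
```

View pics/s4.png

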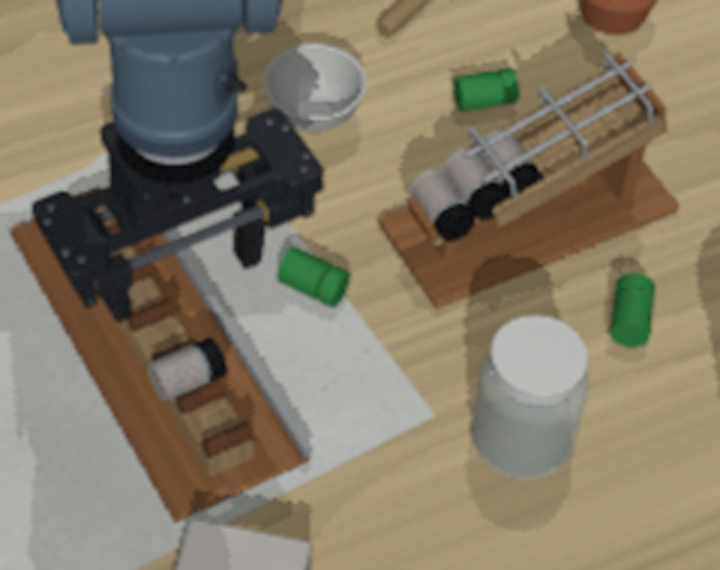

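Jar 1 is seated at (185,370) in the crop with its cap on the rail side. Three jars remain on the rack, and the next one is at the stop.

step_arm:
  plan: "-1 0.0445 0.3043 0 0 0 0.375;-1 0.0445 0.3043 0 0 0 0.375;-1 0.0445 0.3043 0 0 0 0.375;-1 0.0445 0.3043 0 0 0 0.375;-1 0.0445 0.3043 0 0 0 0.375;-1 0.0445 0.3043 0 0 0 0.375;-1 0.0445 0.3043 0 0 0 0.375;-1 0.0445 0.3043 0 0 0 0.375"

```text
t: 8.3
eef_pos: [566.6, 163.7, 167.8]
ee_rot: [0.52, 0.854, -0.0, -0.0]
wrist_force: [-0.1, -0.2, -0.1]
gripper_width: 1.003
grasp_force: 0.0
```

step_arm:
  plan: "-1 0 0 0 0 0 0.139;-1 0 0 0 0 0 0.139;-1 0 0 0 0 0 0.139;-1 0 0 0.05 0 0 0.139;-1 0 0 0.05 0 0 0.139;-1 0 0 0.05 0 0 0.139"

```text
t: 8.9
eef_pos: [566.1, 162.8, 127.4]
ee_rot: [0.691, 0.723, -0.001, -0.001]
wrist_force: [-0.1, -0.0, 0.5]
gripper_width: 0.999
grasp_force: 0.0
```

```bash
python3 -c "
from h import *
go((566.5,163,66,92))"
```

```text
t 8.9 at [566.1 162.8 127.4] yaw 92.6 j [ 0.08  0.36  1.67 -0.    1.12  0.03] F [-0.1 -0.   0.5] w 87.9 g 0.0
566.5 163 66 -> 0.0002 0.0007 0.0768 -0.001 0.0 0.0033
```

step_arm:
  plan: "-1 0 0 0.03 0 0 0.002;-1 0 0 0.06 0 0 0.002;-1 0 0 0.077 0 0 0.002;-1 0 0 0.077 0 0 0.002;0.5 0 0 0.077 0 0 0.002;0.5 0 0 0.077 0 0 0.002;0.5 0 0 0.077 0 0 0.002;0.5 0 0 0.077 0 0 0.002"

```text
t: 9.7
eef_pos: [567.8, 163.0, 67.5]
ee_rot: [0.693, 0.721, 0.001, 0.0]
wrist_force: [0.4, -0.3, -0.4]
gripper_width: 0.661
grasp_force: 0.0
```

step_arm:
  plan: "0.5 0 0 0 0 0 0;0.5 0 0 0 0 0 0;0.5 0 0 -0.02 0 0 0;0.5 0 0 -0.05 0 0 0;0.5 0 0 -0.09 0 0 0;0.5 0 0 -0.13 0 0 0;0.5 0 0 -0.13 0 0 0;0.5 0 0 -0.13 0 0 0"

```text
t: 10.5
eef_pos: [567.6, 163.0, 171.9]
ee_rot: [0.693, 0.721, 0.001, 0.001]
wrist_force: [0.9, 0.3, -1.0]
gripper_width: 0.59
grasp_force: 1.5
```

```bash
python3 -c "
from h import *
go((579.6,-79.3,168,184.6))"
```

```text
t 10.5 at [567.6 163.  171.9] yaw 92.2 j [0.08 0.3  1.64 0.   1.2  0.04] F [ 0.9  0.3 -1. ] w 52.0 g 1.5
579.6 -79.3 168 -> -0.3032 0.0033 0.0049 0.0005 0.0005 -0.5133
```

Grip force has dropped to 1.5 N. Holding still and checking before moving on.

step_arm:
  plan: "0.5 0 0 0 0 0 0;0.5 0 0 0 0 0 0;0.5 0 0 0 0 0 0;0.5 0 0 0 0 0 0;0.5 0 0 0 0 0 0;0.5 0 0 0 0 0 0"
  squeeze: 20

```text
t: 11.1
eef_pos: [567.2, 162.9, 170.4]
ee_rot: [0.693, 0.721, -0.0, -0.0]
wrist_force: [0.2, 0.3, -0.2]
gripper_width: 0.587
grasp_force: 20.0
```

```bash
python3 -c "
from h import *
go((579.6,-79.3,168,184.6))
import cv2
im=env.read_camera('scene'); cv2.imwrite('pics/s5.png',cv2.resize(im[130:330,270:470],None,fx=3,fy=3,interpolation=cv2.INTER_CUBIC))"
```

```text
t 11.1 at [567.2 162.9 170.4] yaw 92.2 j [0.08 0.3  1.64 0.   1.2  0.04] F [ 0.2  0.3 -0.2] w 51.6 g 20.0
579.6 -79.3 168 -> -0.3031 0.0039 0.003 -0.0001 -0.0001 -0.5133
```

View pics/s5.png

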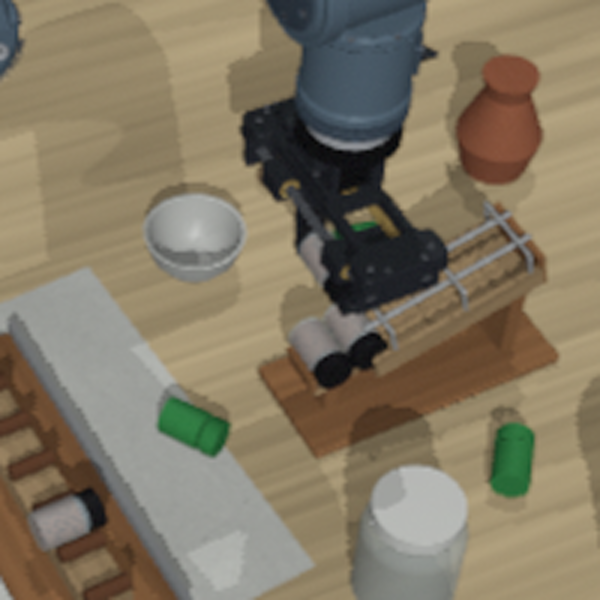

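The jar is still between the pads and two jars are left on the rack. Carrying on, with a force check on the way down.

step_arm:
  plan: "0.5 -0.303 0.0039 0 0 0 -0.375;0.5 -0.303 0.0039 0 0 0 -0.375;0.5 -0.303 0.0039 0 0 0 -0.375;0.5 -0.303 0.0039 0 0 0 -0.375;0.5 -0.303 0.0039 0 0 0 -0.375;0.5 -0.303 0.0039 0 0 0 -0.375;0.5 -0.303 0.0039 0 0 0 -0.375;0.5 -0.303 0.0039 0 0 0 -0.375"

```text
t: 11.95
eef_pos: [579.6, -80.2, 170.6]
ee_rot: [0.189, 0.982, 0.0, 0.0]
wrist_force: [-0.3, -0.2, -1.3]
gripper_width: 0.587
grasp_force: 20.0
```

step_arm:
  plan: "0.5 0 0 0 0 0 -0.138;0.5 0 0 0 0 0 -0.138;0.5 0 0 0 0 0 -0.138;0.5 0 0 0.04 0 0 -0.138;0.5 0 0 0.08 0 0 -0.138;0.5 0 0 0.08 0 0 -0.138;0.5 0 0 0.08 0 0 -0.138"

```text
t: 12.65
eef_pos: [579.4, -79.1, 106.6]
ee_rot: [-0.025, 1.0, 0.0, -0.001]
wrist_force: [0.1, 0.4, -0.3]
gripper_width: 0.587
grasp_force: 20.0
```

```bash
python3 -c "
from h import *
go((579.6,-79.3,49,184.6))
import cv2
im=env.read_camera('scene'); cv2.imwrite('pics/s6.png',cv2.resize(im[200:370,180:360],None,fx=3.5,fy=3.5,interpolation=cv2.INTER_CUBIC))"
```

```text
t 12.65 at [579.4 -79.1 106.6] yaw -177.2 j [-0.34  0.38  1.69  0.    1.08 -1.96] F [ 0.1  0.4 -0.3] w 51.6 g 20.0
579.6 -79.3 49 -> -0.0003 -0.0003 0.0721 0.0002 -0.0004 -0.0098
```

View pics/s6.png

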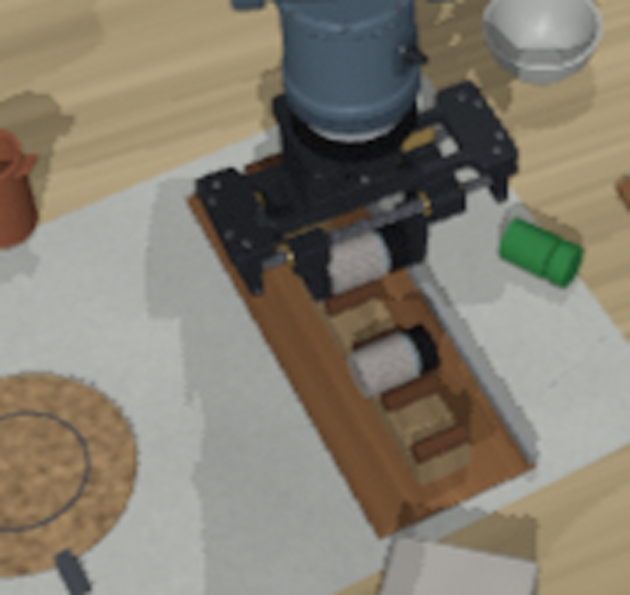

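step_arm:
  plan: "0.5 0 0 0.03 0 0 -0.008;0.5 0 0 0.05 0 0 -0.008;0.5 0 0 0.06 0 0 -0.008;0.5 0 0 0.066 0 0 -0.008;0.5 0 0 0.07 0 0 -0.008;0.5 0 0 0.072 0 0 -0.008;0.5 0 0 0.072 0 0 -0.008"

```text
t: 13.4
eef_pos: [579.9, -79.3, 49.3]
ee_rot: [-0.037, 0.999, -0.0, 0.0]
wrist_force: [-0.2, -0.2, -0.7]
gripper_width: 0.586
grasp_force: 20.0
```

```bash
python3 -c "
from h import *
go((579.6,-79.3,49,184.6))"
```

```text
t 13.4 at [579.9 -79.3  49.3] yaw -175.7 j [-0.34  0.47  1.7  -0.    0.97 -1.98] F [-0.2 -0.2 -0.7] w 51.6 g 20.0
579.6 -79.3 49 -> 0.0004 -0.0 0.0004 -0.0001 0.0001 -0.0019
```

step_arm:
  plan: "0.5 0 0 0.002 0 0 0;0 0 0 0.002 0 0 0;-1 0 0 0.002 0 0 0;-1 0 0 0.002 0 0 0;-1 0 0 0.002 0 0 0;-1 0 0 -0.05 0 0 0;-1 0 0 -0.1 0 0 0;-1 0 0 -0.15 0 0 0"

```text
t: 14.2
eef_pos: [579.3, -79.1, 170.0]
ee_rot: [-0.037, 0.999, 0.0, -0.0]
wrist_force: [0.9, -0.6, 0.1]
gripper_width: 0.998
grasp_force: 0.0
```

```bash
python3 -c "
from h import *
go((567,163,168,92))"
```

```text
t 14.2 at [579.3 -79.1 170. ] yaw -175.7 j [-0.34  0.29  1.66  0.    1.2  -1.98] F [ 0.9 -0.6  0.1] w 87.8 g 0.0
567 163 168 -> -0.0072 0.3029 0.0027 -0.0001 -0.0003 0.5126
```

step_arm:
  plan: "-1 -0.0072 0.303 0.0027 0 0 0.375;-1 -0.0072 0.303 0.0027 0 0 0.375;-1 -0.0072 0.303 0.0027 0 0 0.375;-1 -0.0072 0.303 0.0027 0 0 0.375;-1 -0.0072 0.303 0.0027 0 0 0.375;-1 -0.0072 0.303 0.0027 0 0 0.375;-1 -0.0072 0.303 0.0027 0 0 0.375;-1 -0.0072 0.303 0.0027 0 0 0.375"

```text
t: 15.0
eef_pos: [567.0, 164.0, 166.7]
ee_rot: [0.514, 0.858, -0.0, -0.0]
wrist_force: [1.2, 0.0, -0.5]
gripper_width: 0.999
grasp_force: 0.0
```

step_arm:
  plan: "-1 0 0 0 0 0 0.138;-1 0 0 0 0 0 0.138;-1 0 0 0 0 0 0.138;-1 0 0 0.05 0 0 0.138;-1 0 0 0.09 0 0 0.138;-1 0 0 0.115 0 0 0.138;-1 0 0 0.128 0 0 0.138;-1 0 0 0.128 0 0 0.138"

```text
t: 15.8
eef_pos: [566.3, 162.9, 63.0]
ee_rot: [0.684, 0.729, -0.001, -0.001]
wrist_force: [1.0, 0.6, 0.7]
gripper_width: 1.003
grasp_force: 0.0
```

```bash
python3 -c "
from h import *
go((567,163,66,92))"
```

```text
t 15.8 at [566.3 162.9  63. ] yaw 93.6 j [0.08 0.45 1.69 0.   1.   0.02] F [1.  0.6 0.7] w 88.2 g 0.0
567 163 66 -> 0.0001 0.0009 -0.0038 -0.0009 0.0 0.0089
```

step_arm:
  plan: "-1 0 0 -0.004 0 0 0.009;-1 0 0 -0.004 0 0 0.009;0.5 0 0 -0.004 0 0 0.009;0.5 0 0 -0.004 0 0 0.009;0.5 0 0 -0.004 0 0 0.009;0.5 0 0 -0.004 0 0 0.009;0.5 0 0 -0.004 0 0 0.009;0.5 0 0 -0.004 0 0 0.009"

```text
t: 16.6
eef_pos: [567.3, 163.0, 67.7]
ee_rot: [0.695, 0.719, -0.0, -0.0]
wrist_force: [0.2, 0.7, 1.6]
gripper_width: 0.59
grasp_force: 20.0
```

step_arm:
  plan: "0.5 0 0 0 0 0 0;0.5 0 0 -0.02 0 0 0;0.5 0 0 -0.05 0 0 0;0.5 0 0 -0.09 0 0 0;0.5 0 0 -0.13 0 0 0;0.5 0 0 -0.13 0 0 0;0.5 0 0 -0.13 0 0 0;0.5 0 0 -0.13 0 0 0"

```text
t: 17.4
eef_pos: [566.5, 162.9, 170.8]
ee_rot: [0.695, 0.719, -0.001, -0.001]
wrist_force: [0.3, -0.0, -0.7]
gripper_width: 0.586
grasp_force: 20.0
```

```bash
python3 -c "
from h import *
go((536.8,-82.8,168,184.6))"
```

```text
t 17.4 at [566.5 162.9 170.8] yaw 92.0 j [ 0.08  0.3   1.64 -0.    1.2   0.04] F [ 0.3 -0.  -0.7] w 51.6 g 20.0
536.8 -82.8 168 -> -0.3056 -0.0478 0.0036 -0.0005 -0.0004 -0.5145
```

step_arm:
  plan: "0.5 -0.3056 -0.0478 0 0 0 -0.375;0.5 -0.3056 -0.0478 0 0 0 -0.375;0.5 -0.3056 -0.0478 0 0 0 -0.375;0.5 -0.3056 -0.0478 0 0 0 -0.375;0.5 -0.3056 -0.0478 0 0 0 -0.375;0.5 -0.3056 -0.0478 0 0 0 -0.375;0.5 -0.3056 -0.0478 0 0 0 -0.375;0.5 -0.3056 -0.0478 0 0 0 -0.375"

```text
t: 18.2
eef_pos: [536.4, -83.5, 169.9]
ee_rot: [0.197, 0.98, 0.0, -0.002]
wrist_force: [0.4, -1.0, -0.2]
gripper_width: 0.589
grasp_force: 20.0
```

step_arm:
  plan: "0.5 0 0 0 0 0 -0.142;0.5 0 0 0 0 0 -0.142;0.5 0 0 0 0 0 -0.142;0.5 0 0 0.04 0 0 -0.142;0.5 0 0 0.08 0 0 -0.142;0.5 0 0 0.1 0 0 -0.142;0.5 0 0 0.1 0 0 -0.142;0.5 0 0 0.1 0 0 -0.142"

```text
t: 19.0
eef_pos: [536.9, -82.5, 90.9]
ee_rot: [-0.022, 1.0, 0.0, -0.001]
wrist_force: [-0.1, -0.1, -0.0]
gripper_width: 0.586
grasp_force: 20.0
```

```bash
python3 -c "
from h import *
go((536.8,-82.8,48,184.6))"
```

```text
t 19.0 at [536.9 -82.5  90.9] yaw -177.4 j [-0.37  0.32  1.8   0.    1.02 -1.99] F [-0.1 -0.1 -0. ] w 51.6 g 20.0
536.8 -82.8 48 -> 0.0001 -0.0005 0.0536 0.0003 -0.0007 -0.0113
```

step_arm:
  plan: "0.5 0 0 0.02 0 0 -0.01;0.5 0 0 0.035 0 0 -0.01;0.5 0 0 0.042 0 0 -0.01;0.5 0 0 0.047 0 0 -0.01;0.5 0 0 0.051 0 0 -0.01;0.5 0 0 0.053 0 0 -0.01;0.5 0 0 0.053 0 0 -0.01"

```text
t: 19.7
eef_pos: [537.4, -82.8, 49.4]
ee_rot: [-0.038, 0.999, -0.0, -0.0]
wrist_force: [-1.4, -0.5, -1.1]
gripper_width: 0.593
grasp_force: 20.0
```

```bash
python3 -c "
from h import *
go((536.8,-82.8,48,184.6))"
```

```text
t 19.7 at [537.4 -82.8  49.4] yaw -175.6 j [-0.37  0.39  1.81 -0.    0.94 -2.02] F [-1.4 -0.5 -1.1] w 52.2 g 20.0
536.8 -82.8 48 -> 0.0008 0.0 0.0017 -0.0 -0.0002 -0.0013
```

step_arm:
  plan: "0.5 0 0 0.0015 0 0 0;0 0 0 0.0015 0 0 0;-1 0 0 0.0015 0 0 0;-1 0 0 0.0015 0 0 0;-1 0 0 0.0015 0 0 0;-1 0 0 -0.05 0 0 0;-1 0 0 -0.1 0 0 0;-1 0 0 -0.15 0 0 0"

```text
t: 20.5
eef_pos: [537.4, -82.5, 170.4]
ee_rot: [-0.038, 0.999, 0.0, -0.0]
wrist_force: [0.5, 0.7, 0.0]
gripper_width: 1.002
grasp_force: 0.0
```

```bash
python3 -c "
from h import *
go((567,163,168,92))"
```

```text
t 20.5 at [537.4 -82.5 170.4] yaw -175.6 j [-0.37  0.21  1.76  0.    1.17 -2.02] F [0.5 0.7 0. ] w 88.2 g 0.0
567 163 168 -> -0.0602 0.3032 0.0031 -0.0 -0.0002 0.5132
```

step_arm:
  plan: "-1 -0.06 0.303 0.003 0 0 0.375;-1 -0.06 0.303 0.003 0 0 0.375;-1 -0.06 0.303 0.003 0 0 0.375;-1 -0.06 0.303 0.003 0 0 0.375;-1 -0.06 0.303 0.003 0 0 0.375;-1 -0.06 0.303 0.003 0 0 0.375;-1 -0.06 0.303 0.003 0 0 0.375;-1 -0.06 0.303 0.003 0 0 0.375"

```text
t: 21.3
eef_pos: [566.9, 164.0, 166.7]
ee_rot: [0.506, 0.862, 0.0, -0.0]
wrist_force: [0.3, -0.9, -0.2]
gripper_width: 1.0
grasp_force: 0.0
```

step_arm:
  plan: "-1 0 0 0 0 0 0.145;-1 0 0 0 0 0 0.145;-1 0 0 0 0 0 0.145;-1 0 0 0.05 0 0 0.145;-1 0 0 0.09 0 0 0.145;-1 0 0 0.115 0 0 0.145;-1 0 0 0.124 0 0 0.145;-1 0 0 0.124 0 0 0.145"

```text
t: 22.1
eef_pos: [566.4, 162.6, 66.7]
ee_rot: [0.686, 0.727, -0.001, -0.001]
wrist_force: [0.2, -0.6, -0.3]
gripper_width: 0.999
grasp_force: 0.0
```

```bash
python3 -c "
from h import *
go((567,163,66,92))"
```

```text
t 22.1 at [566.4 162.6  66.7] yaw 93.3 j [0.08 0.45 1.69 0.   1.01 0.02] F [ 0.2 -0.6 -0.3] w 87.9 g 0.0
567 163 66 -> 0.0004 0.0008 0.0009 -0.0006 0.0 0.0073
```

step_arm:
  plan: "-1 0 0 0 0 0 0.007;-1 0 0 0 0 0 0.007;0.5 0 0 0 0 0 0.007;0.5 0 0 0 0 0 0.007;0.5 0 0 0 0 0 0.007;0.5 0 0 0 0 0 0.007;0.5 0 0 0 0 0 0.007;0.5 0 0 0 0 0 0.007"

```text
t: 22.9
eef_pos: [567.0, 162.7, 67.7]
ee_rot: [0.694, 0.72, 0.0, 0.0]
wrist_force: [0.4, -0.9, 1.1]
gripper_width: 0.587
grasp_force: 20.0
```

step_arm:
  plan: "0.5 0 0 0 0 0 0;0.5 0 0 -0.02 0 0 0;0.5 0 0 -0.05 0 0 0;0.5 0 0 -0.09 0 0 0;0.5 0 0 -0.13 0 0 0;0.5 0 0 -0.13 0 0 0;0.5 0 0 -0.13 0 0 0;0.5 0 0 -0.13 0 0 0"

```text
t: 23.7
eef_pos: [566.1, 162.6, 170.7]
ee_rot: [0.694, 0.72, -0.001, -0.001]
wrist_force: [-0.3, 0.1, -1.3]
gripper_width: 0.591
grasp_force: 20.0
```

```bash
python3 -c "
from h import *
go((494.0,-86.2,168,184.6))"
```

```text
t 23.7 at [566.1 162.6 170.7] yaw 92.1 j [0.08 0.3  1.64 0.   1.2  0.04] F [-0.3  0.1 -1.3] w 52.0 g 20.0
494.0 -86.2 168 -> -0.3075 -0.1012 0.0036 -0.0005 -0.0005 -0.5141
```

step_arm:
  plan: "0.5 -0.3075 -0.1012 0 0 0 -0.375;0.5 -0.3075 -0.1012 0 0 0 -0.375;0.5 -0.3075 -0.1012 0 0 0 -0.375;0.5 -0.3075 -0.1012 0 0 0 -0.375;0.5 -0.3075 -0.1012 0 0 0 -0.375;0.5 -0.3075 -0.1012 0 0 0 -0.375;0.5 -0.3075 -0.1012 0 0 0 -0.375;0.5 -0.3075 -0.1012 0 0 0 -0.375"

```text
t: 24.5
eef_pos: [493.5, -87.0, 170.1]
ee_rot: [0.2, 0.98, 0.0, -0.002]
wrist_force: [-0.2, 0.2, -0.6]
gripper_width: 0.586
grasp_force: 20.0
```

step_arm:
  plan: "0.5 0 0 0 0 0 -0.148;0.5 0 0 0 0 0 -0.148;0.5 0 0 0 0 0 -0.148;0.5 0 0 0.04 0 0 -0.148;0.5 0 0 0.08 0 0 -0.148;0.5 0 0 0.1 0 0 -0.148;0.5 0 0 0.1 0 0 -0.148;0.5 0 0 0.1 0 0 -0.148"

```text
t: 25.3
eef_pos: [494.3, -85.8, 91.0]
ee_rot: [-0.029, 1.0, 0.001, -0.001]
wrist_force: [-0.2, 0.1, -1.3]
gripper_width: 0.586
grasp_force: 20.0
```

```bash
python3 -c "
from h import *
go((494,-86.2,48,184.6))"
```

```text
t 25.3 at [494.3 -85.8  91. ] yaw -176.7 j [-0.41  0.24  1.91  0.    0.99 -2.04] F [-0.2  0.1 -1.3] w 51.6 g 20.0
494 -86.2 48 -> 0.0003 -0.0005 0.0537 0.0003 -0.0007 -0.007
```

step_arm:
  plan: "0.5 0.0003 0 0.02 0 0 -0.006;0.5 0.0003 0 0.035 0 0 -0.006;0.5 0.0003 0 0.042 0 0 -0.006;0.5 0.0003 0 0.047 0 0 -0.006;0.5 0.0003 0 0.051 0 0 -0.006;0.5 0.0003 0 0.054 0 0 -0.006;0.5 0.0003 0 0.054 0 0 -0.006"

```text
t: 26.0
eef_pos: [494.4, -86.2, 48.4]
ee_rot: [-0.039, 0.999, -0.0, -0.0]
wrist_force: [-2.6, -0.6, -0.4]
gripper_width: 0.59
grasp_force: 20.0
```

```bash
python3 -c "
from h import *
go((494,-86.2,48,184.6))"
```

```text
t 26.0 at [494.4 -86.2  48.4] yaw -175.6 j [-0.41  0.32  1.92 -0.    0.9  -2.06] F [-2.6 -0.6 -0.4] w 51.9 g 20.0
494 -86.2 48 -> 0.0005 -0.0 0.0005 0.0 -0.0002 -0.0009
```

step_arm:
  plan: "0.5 0 0 0.001 0 0 0;0 0 0 0.001 0 0 0;-1 0 0 0.001 0 0 0;-1 0 0 0.001 0 0 0;-1 0 0 0.001 0 0 0;-1 0 0 -0.05 0 0 0;-1 0 0 -0.1 0 0 0;-1 0 0 -0.15 0 0 0"

```text
t: 26.8
eef_pos: [494.4, -85.9, 169.6]
ee_rot: [-0.039, 0.999, 0.0, -0.0]
wrist_force: [1.4, -1.0, -0.3]
gripper_width: 1.0
grasp_force: 0.0
```

step_arm:
  plan: "-1 -0.2 0.2 0 0 0 0;-1 -0.2 0.2 0 0 0 0;-1 -0.2 0.2 0 0 0 0;-1 -0.2 0.2 0 0 0 0;-1 -0.2 0.2 0 0 0 0;-1 -0.2 0.2 0 0 0 0"

```text
t: 27.4
eef_pos: [643.4, 88.8, 168.2]
ee_rot: [-0.04, 0.999, 0.0, 0.001]
wrist_force: [-0.2, -0.9, 0.1]
gripper_width: 1.0
grasp_force: 0.0
```

```bash
python3 -c "
from h import *
go((567,163,168,92))
import cv2
im=env.read_camera('scene'); cv2.imwrite('pics/s7.png',cv2.resize(im[190:390,140:360],None,fx=3,fy=3,interpolation=cv2.INTER_CUBIC))
im=env.read_camera('top'); cv2.imwrite('pics/t7.png',cv2.resize(im[140:340,330:540],None,fx=3,fy=3,interpolation=cv2.INTER_CUBIC))"
```

```text
t 27.4 at [643.4  88.8 168.2] yaw -175.4 j [-0.05  0.42  1.48  0.    1.23 -1.7 ] F [-0.2 -0.9  0.1] w 88.0 g 0.0
567 163 168 -> 0.0877 0.1001 0.0002 0.0005 0.0001 0.5146
```

View pics/s7.png

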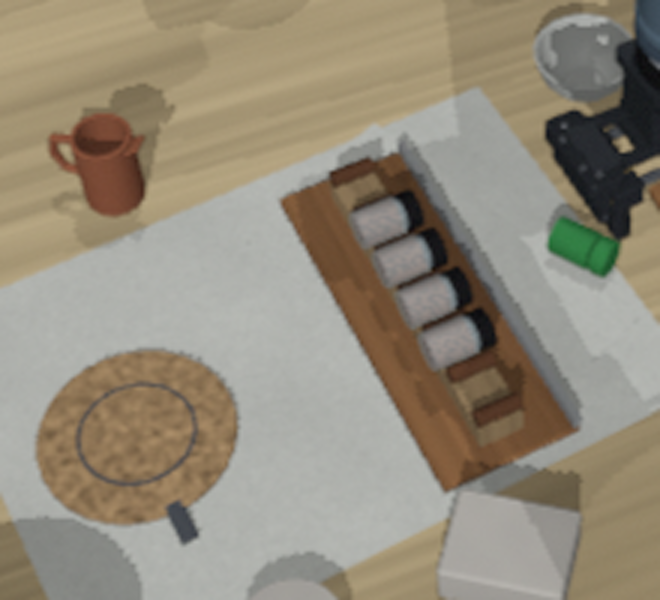

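View pics/t7.png

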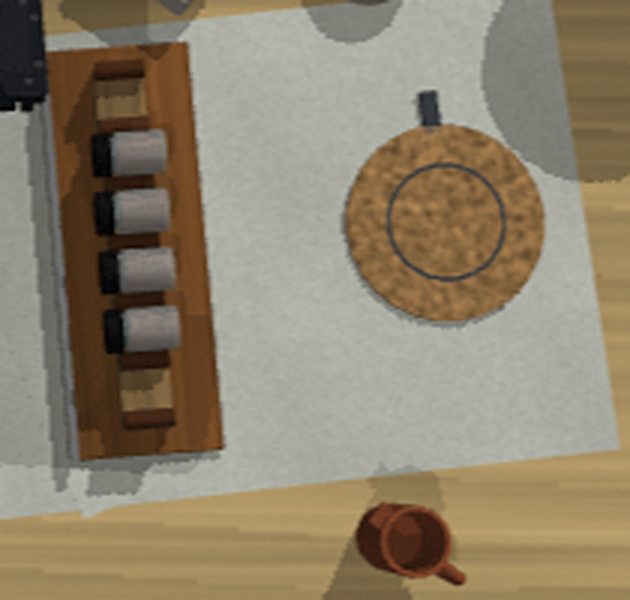

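All four jars lie in seats with caps on the rail side, at (130–145, 152/211/271/329) in the top crop. The jug has been knocked about 3 cm: its rim is now at (415,542) and its handle tip at (463,580) in that crop.

```bash
python3 - <<'E'
from h import *
np.set_printoptions(precision=1,suppress=True)
T=lambda u,v,z:crop(u,v,z,330,140,3)[:2]; S=lambda u,v,z:crop(u,v,z,140,190,3,"scene")[:2]
for n,c,h,sp in [("top",T(415.5,542,75),T(461,578,58),None),("scene",S(103,137,75),S(53,141,60),S(140,144,74))]:
    d=h-c; print(n,c,np.linalg.norm(d),np.degrees(np.arctan2(d[1],d[0])))
    if sp is not None: d=c-sp; print(" spout",np.linalg.norm(d),np.degrees(np.arctan2(d[1],d[0])))
print("foot",S(114,203,0)) 
c=T(446,223,5);t=T(428,108,5);d=t-c;print("stand",c,np.linalg.norm(d),np.degrees(np.arctan2(d[1],d[0])))
for r,y in [((93,166),152),((95,169),211),((99,174),271),((105,180),329)]:
    p=T(sum(r)/2,y,46)-[557.2,-81.4]; print("jar",p@[.9968,.0793],p@[-.0793,.9968])
go((343,-276,160,56))
E
```

```text
top [ 344.4 -272.5] 44.27657726296503 -125.2455692635494
scene [ 346.8 -273.3] 45.20482845005754 -124.25880121011222
 spout 30.966461908658673 -125.36853175467894
foot [ 352.5 -279.3]
stand [ 578.6 -320. ] 88.62134411908966 7.521569177452954
jar 65.72228319044612 -1.9004622625151226
jar 22.255239549606568 -0.14008202990553617
jar -21.712372657406753 0.22410654126934992
jar -63.978734503615414 -0.6124984247133318
t 27.5 at [641.5  86.1 167.8] yaw -175.5 j [-0.1  0.4  1.5 -0.   1.2 -1.7] F [0.5 0.3 0.5] w 88.0 g 0.0
343 -276 160 -> 0.4074 -0.4219 0.0103 -0.0004 -0.0002 0.7139
```

step_arm:
  plan: "-1 0.33 -0.34 0 0 0 0.375;-1 0.33 -0.34 0 0 0 0.375;-1 0.33 -0.34 0 0 0 0.375;-1 0.33 -0.34 0 0 0 0.375;-1 0.33 -0.34 0 0 0 0.375;-1 0.33 -0.34 0 0 0 0.375;-1 0.33 -0.34 0 0 0 0.375;-1 0.33 -0.34 0 0 0 0.375"

```text
t: 28.3
eef_pos: [396.3, -208.1, 168.5]
ee_rot: [0.527, 0.85, -0.0, -0.0]
wrist_force: [-0.2, -0.2, -0.5]
gripper_width: 0.997
grasp_force: 0.0
```

```bash
python3 -c "
from h import *
go((345.5,-273,160,55))"
```

```text
t 28.3 at [ 396.3 -208.1  168.5] yaw 116.4 j [-0.75 -0.01  2.   -0.    1.15 -1.21] F [-0.2 -0.2 -0.5] w 87.7 g 0.0
345.5 -273 160 -> -0.0445 -0.0929 0.0107 -0.0001 0.0003 0.341
```

step_arm:
  plan: "-1 -0.0445 -0.0929 0.0107 0 0 0.341;-1 -0.0445 -0.0929 0.0107 0 0 0.341;-1 -0.0445 -0.0929 0.0107 0 0 0.341;-1 -0.0445 -0.0929 0.0107 0 0 0.341;-1 -0.0445 -0.0929 0.0107 0 0 0.341;-1 -0.0445 -0.0929 0.0107 0 0 0.341;-1 -0.0445 -0.0929 0.0107 0 0 0.341;-1 -0.0445 -0.0929 0.0107 0 0 0.341"

```text
t: 29.1
eef_pos: [348.3, -271.3, 159.8]
ee_rot: [0.886, 0.464, -0.0, -0.0]
wrist_force: [-0.5, -0.5, 0.3]
gripper_width: 1.002
grasp_force: 0.0
```

```bash
python3 -c "
from h import *
go((345.5,-273,50,55))"
```

```text
t 29.1 at [ 348.3 -271.3  159.8] yaw 55.3 j [-0.93 -0.01  2.02 -0.    1.13 -0.33] F [-0.5 -0.5  0.3] w 88.2 g 0.0
345.5 -273 50 -> -0.0037 -0.0016 0.1373 -0.0001 0.0 0.0018
```

step_arm:
  plan: "-1 0 0 0 0 0 0;-1 -0.002 0 0.02 0 0 0;-1 -0.002 0 0.05 0 0 0;-1 -0.002 0 0.08 0 0 0;-1 -0.002 0 0.11 0 0 0;-1 -0.002 0 0.137 0 0 0;-1 -0.002 0 0.137 0 0 0"

```text
t: 29.8
eef_pos: [346.8, -270.7, 48.0]
ee_rot: [0.884, 0.467, -0.0, -0.003]
wrist_force: [-0.0, 0.3, -0.6]
gripper_width: 1.001
grasp_force: 0.0
```

step_arm:
  plan: "-0.2 0 0 0 0 0 0;0.1 0 0 0 0 0 0;0.6 0 0 0 0 0 0;0.6 0 0 0 0 0 0;0.6 0 0 0 0 0 0;0.6 0 0 0 0 0 0;0.6 0 0 0 0 0 0;0.6 0 0 0 0 0 0"
  squeeze: 25

```text
t: 30.6
eef_pos: [348.5, -272.4, 50.8]
ee_rot: [0.885, 0.466, -0.0, -0.0]
wrist_force: [-2.8, 2.4, 7.1]
gripper_width: 0.567
grasp_force: 25.0
```

```bash
python3 -c "
from h import *
go((345.5,-273,50,55))"
```

```text
t 30.6 at [ 348.5 -272.4   50.8] yaw 55.6 j [-0.93  0.2   2.07 -0.    0.87 -0.33] F [-2.8  2.4  7.1] w 49.9 g 25.0
345.5 -273 50 -> -0.0027 -0.0026 0.001 -0.0002 0.0 0.0032
```

step_arm:
  plan: "0.6 0 0 -0.01 0 0 0;0.6 0 0 -0.03 0 0 0;0.6 0 0 -0.07 0 0 0;0.6 0 0 -0.1 0 0 0;0.6 0 0 -0.1 0 0 0;0.6 0 0 -0.1 0 0 0"

```text
t: 31.2
eef_pos: [348.7, -272.5, 130.2]
ee_rot: [0.885, 0.466, 0.0, 0.001]
wrist_force: [-1.1, -0.3, -2.8]
gripper_width: 0.568
grasp_force: 24.9
```

```bash
python3 -c "
from h import *
go((577.2,-320,130,188))"
```

```text
t 31.2 at [ 348.7 -272.5  130.2] yaw 55.5 j [-0.93  0.04  2.04  0.    1.06 -0.33] F [-1.1 -0.3 -2.8] w 50.0 g 24.9
577.2 -320 130 -> 0.1127 0.2692 0.0006 0.0001 0.0004 -0.7358
```

step_arm:
  plan: "0.6 0.1127 0.2692 0 0 0 -0.375;0.6 0.1127 0.2692 0 0 0 -0.375;0.6 0.1127 0.2692 0 0 0 -0.375;0.6 0.1127 0.2692 0 0 0 -0.375;0.6 0.1127 0.2692 0 0 0 -0.375;0.6 0.1127 0.2692 0 0 0 -0.375;0.6 0.1127 0.2692 0 0 0 -0.375;0.6 0.1127 0.2692 0 0 0 -0.375"

```text
t: 32.0
eef_pos: [576.2, -318.8, 126.6]
ee_rot: [0.474, 0.881, 0.0, -0.002]
wrist_force: [0.4, 1.2, -2.1]
gripper_width: 0.568
grasp_force: 25.0
```

step_arm:
  plan: "0.6 0 0 0 0 0 -0.361;0.6 0 0 0 0 0 -0.361;0.6 0 0 0 0 0 -0.361;0.6 0 0 0 0 0 -0.361;0.6 0 0 0 0 0 -0.361;0.6 0 0 0 0 0 -0.361;0.6 0 0 0 0 0 -0.361;0.6 0 0 0 0 0 -0.361"

```text
t: 32.8
eef_pos: [576.0, -319.0, 127.0]
ee_rot: [-0.073, 0.997, 0.002, -0.002]
wrist_force: [0.1, -0.2, -2.7]
gripper_width: 0.566
grasp_force: 25.0
```

```bash
python3 -c "
from h import *
go((577.2,-320,57,188))"
```

```text
t 32.8 at [ 576. -319.  127.] yaw -171.7 j [-0.69  0.49  1.47  0.    1.18 -2.4 ] F [ 0.1 -0.2 -2.7] w 49.8 g 25.0
577.2 -320 57 -> -0.0016 -0.0017 0.0875 0.0011 -0.001 0.0018
```

step_arm:
  plan: "0.6 -0.001 -0.001 0.03 0 0 0;0.6 -0.001 -0.001 0.055 0 0 0;0.6 -0.001 -0.001 0.07 0 0 0;0.6 -0.001 -0.001 0.08 0 0 0;0.6 -0.001 -0.001 0.085 0 0 0;0.6 -0.001 -0.001 0.087 0 0 0;0.6 -0.001 -0.001 0.087 0 0 0;0.6 -0.001 -0.001 0.087 0 0 0"

```text
t: 33.6
eef_pos: [578.6, -321.1, 61.7]
ee_rot: [-0.07, 0.998, -0.001, 0.001]
wrist_force: [0.1, -0.4, -2.4]
gripper_width: 0.566
grasp_force: 25.0
```

```bash
python3 -c "
from h import *
go((577.2,-320,57,188))"
```

```text
t 33.6 at [ 578.6 -321.1   61.7] yaw -172.0 j [-0.69  0.58  1.49  0.    1.07 -2.4 ] F [ 0.1 -0.4 -2.4] w 49.8 g 25.0
577.2 -320 57 -> 0.0015 0.0016 0.0058 -0.0004 0.0003 0.0002
```

step_arm:
  plan: "0.6 0.0015 0.001 0.003 0 0 0;0.6 0.0015 0.001 0.0055 0 0 0;0.6 0.0015 0.001 0.0055 0 0 0;0.6 0.0015 0.001 0.0055 0 0 0"

```text
t: 34.0
eef_pos: [576.7, -320.0, 56.3]
ee_rot: [-0.07, 0.998, 0.0, -0.0]
wrist_force: [0.7, 0.2, -3.3]
gripper_width: 0.568
grasp_force: 25.0
```

```bash
python3 -c "
from h import *
go((577.2,-320,56,188))"
```

```text
t 34.0 at [ 576.7 -320.    56.3] yaw -172.0 j [-0.69  0.59  1.5   0.    1.06 -2.4 ] F [ 0.7  0.2 -3.3] w 50.0 g 25.0
577.2 -320 56 -> -0.0006 -0.0 0.0003 0.0 -0.0 0.0001
```

step_arm:
  plan: "0.6 0 0 0.0015 0 0 0;0.6 0 0 0.0022 0 0 0;0.6 0 0 0.0022 0 0 0;0.6 0 0 0.0022 0 0 0"

```text
t: 34.4
eef_pos: [577.1, -320.1, 55.8]
ee_rot: [-0.07, 0.998, -0.0, 0.0]
wrist_force: [-1.9, 2.8, 5.8]
gripper_width: 0.565
grasp_force: 25.1
```

```bash
python3 -c "
from h import *
go()"
```

```text
t 34.4 at [ 577.1 -320.1   55.8] yaw -172.0 j [-0.69  0.59  1.5   0.    1.06 -2.4 ] F [-1.9  2.8  5.8] w 49.7 g 25.1
```

Contact: the jug's foot is on the stand. Releasing, rising and moving clear.

step_arm:
  plan: "0.4 0 0 0 0 0 0;0.1 0 0 0 0 0 0;-0.5 0 0 0 0 0 0;-1 0 0 0 0 0 0;-1 0 0 0 0 0 0;-1 0 0 -0.03 0 0 0;-1 0 0 -0.09 0 0 0;-1 0 0 -0.15 0 0 0"

```text
t: 35.2
eef_pos: [576.1, -319.6, 174.6]
ee_rot: [-0.07, 0.998, 0.001, -0.001]
wrist_force: [0.6, -1.5, 0.7]
gripper_width: 0.998
grasp_force: 0.0
```

step_arm:
  plan: "-1 0.2 0.08 -0.06 0 0 0;-1 0.2 0.08 -0.06 0 0 0;-1 0.2 0.08 -0.06 0 0 0;-1 0.2 0.08 -0.06 0 0 0;-1 0.2 0.08 -0.06 0 0 0;-1 0.2 0.08 -0.06 0 0 0"

```text
t: 35.8
eef_pos: [409.6, -279.5, 223.2]
ee_rot: [-0.07, 0.998, -0.001, 0.001]
wrist_force: [-0.3, -0.1, 0.5]
gripper_width: 0.996
grasp_force: 0.0
```

```bash
python3 -c "
from h import *
go()
import cv2
im=env.read_camera('scene'); a=cv2.resize(im[250:400,120:340],None,fx=3,fy=3,interpolation=cv2.INTER_CUBIC)
im=env.read_camera('top'); b=cv2.resize(im[150:310,340:530],None,fx=3,fy=3,interpolation=cv2.INTER_CUBIC)
cv2.imwrite('pics/a8.png',a);cv2.imwrite('pics/t8.png',b)"
```

```text
t 35.8 at [ 409.6 -279.5  223.2] yaw -172.0 j [-0.84  0.03  1.84  0.    1.27 -2.55] F [-0.3 -0.1  0.5] w 87.7 g 0.0
```

View pics/t8.png

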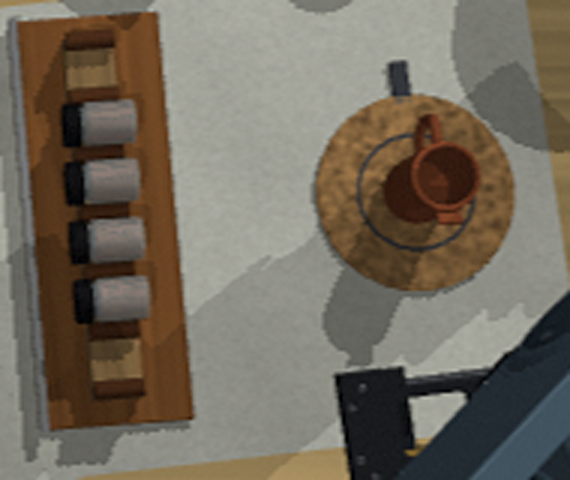

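The jug is upright on the stand: rim centre about (446,175), handle tip (428,117), spout (451,215). The jars are unchanged.

```bash
python3 - <<'E'
from h import *
np.set_printoptions(precision=1,suppress=True)
T=lambda u,v,z:crop(u,v,z,340,150,3)[:2]
c=T(446,175,80);h=T(428,118,65);s=T(451,216,78);st=T(416,193,5)
print(c,st,"off",c-st)
for d in (h-c,c-s,h-s): print(np.linalg.norm(d),np.degrees(np.arctan2(d[1],d[0])))
E
```

```text
[ 580.1 -318.6] [ 578.6 -320. ] off [1.5 1.3]
44.27940636065048 9.135800164009362
29.055476817596368 6.796461011015656
73.32026095946807 8.208980019165962
```

View pics/a8.png

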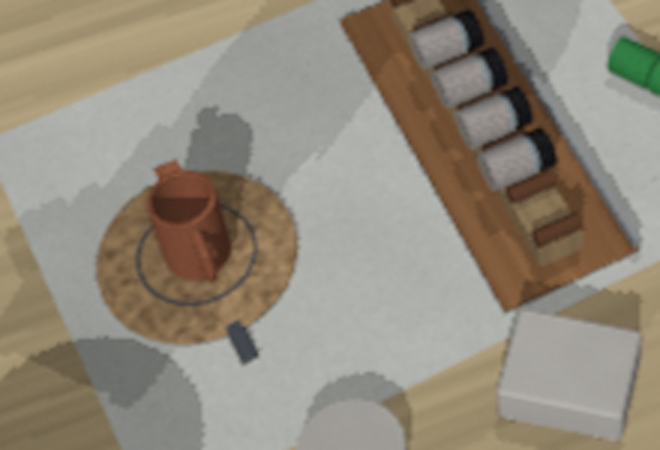

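The jug is centred to about 2 mm and its handle is at about 8°, against 7.5° for the mark. All four jars are seated and the arm is clear, so I'm handing in.

```bash
python3 -c "
from rig import env
print(env.close_job())"
```

```text
the job is handed in; nothing more can be done
None
```

I handed the job in at about 36 s: all four jars lie in caddy seats with caps on the rail side, and the jug stands about 2 mm off the stand's centre with its handle within about 2° of the mark; no verdict was returned.

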